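Slide the lens tray into its holder and hold it against the spring stop

ROBOT

A 7-joint arm with a two-finger parallel gripper is mounted at the origin on the work surface. World frame = base frame: x ahead of the robot, y to its left, z up, the work surface at z = 0. Lengths are in m, angles in rad, forces in N, time in s.
With the tool pointing down it reaches from about 0.35 to 0.9 m from the base axis. Payload 8.1 kg.
Tool frame: the origin (TCP) lies at the centre of the arm's flange, where the gripper is bolted on; the fingertips stand 178 mm ahead of it and the grasp point (between the pads) lies 159 mm ahead of it; z points along the fingers, y is the direction in which the jaws open and shut (so a half turn about z gives the same grasp; the last joint's range is limited). The gripper opens to 92 mm and grips with 3 to 60 N. Pads are 19 mm wide; open, the fingers measure 130 mm over their backs; the gripper's body (75 mm by 190 mm) begins 47 mm behind the grasp point.
Start: joints at [-1.391, 0.434, 0.025, 1.573, -0.012, 1.134, -0.075], TCP at [0.174, 0.6, 0.405] pointing down, gripper open.
Joint ranges: [-2.62, 2.62], [-0.44, 2.09], [-1.27, 1.32], [0.08, 2.57], [-1.32, 4.46], [0.12, 2], [-2.74, 2.74]. Speed limits (rad/s): [2.22, 2.22, 3.01, 3.01, 3.14, 3.14, 3.14].

INTERFACE

Orientations are given as a rotation vector (axis times angle).
In Python, from cell import arm gives the robot as it stands. The module is installed in compiled form; this text tells all that it offers.
- The arm moves only by the tool move_arm, never from a script. Its argument "steps" is a list of rows, each a list of 4 numbers: the shift along the tool's x, y, z in mm, then the turn about the tool's z in rad. In form: [[x, y, z, twist], ...]. A call has 1 to 20 rows; each row is the pose to reach, as a shift and turn from the pose commanded when the call began, along the tool's axes at that moment; what a row does not reach only later rows make up. A row lasts 1/8 s, in which the tool goes at most 62.5 mm and 10.7 degrees, less where a joint would pass 70% of its speed; a pose out of reach is approached as far as the arm can. A call with a gripper value outside its range is refused whole. "grip" is the finger opening in mm, from 0 to 91.8, set as the call begins (left out, the last holds). The fingers move at their own pace and stop on an object; "grip_force" is the grip in N (left out, the last holds). Time passes only in rows, so rows that repeat a pose let the fingers close. It gives the time, the measured TCP pose, the force and the opening at its end, in the units of the state.
- arm.observe(): the state, without advancing time (a new reading comes with each control period).
- arm.get_image(name): name is "side" or "top" or "wrist"; returns the picture (420x560x3 uint8, red, green, blue); there is no depth.
- arm.camera_info(name): a dict with "mtx" (3x3 intrinsics, pixels), "pose" (4x4, takes a point from camera to world coordinates); the wrist camera has in their place "T_tool_cam" (4x4, takes a point from camera to tool coordinates, whose origin is the TCP and whose axes are the flange's). Camera axes: x right, y down, z forward; pixel columns grow to the right and rows downward; lengths in m; the calibration is good to about 2 mm. A picture is of the moment at which its call begins: read the wrist's pose just before it. camera_info takes no time and is no camera call.
- arm.sign_off(): hands the job in, once; it reports no verdict.
The state is a dict: "clock": time; "joints": joint angles; "dq": joint speeds; "joint_efforts": joint torques, N m; "position": TCP position; "ee_rot": TCP orientation; "force": force on the tool from outside, world axes, zero at the start; "ft_torque": the same for the moment, N m; "width": opening from 0.0 (shut) to 1.0 (fully open).
Only numpy, scipy, OpenCV 4.12 (cv2) and the standard library are available. Lean on these libraries where they do the work, as an engineer would, in place of code of your own. Each camera call takes 0.05 s, during which the arm holds its last target.

TASK

Take the loaded lens tray by its raised grip bar, keep it level so that all four lens cells stay in their compartments, and slide it between the two rails of the slotted holder, under their lips, until it meets the spring stop at the back. Press it against the stop so that the pointer of its gauge stands between the two steel fins (about 8 N), never driving the stop to the end of its travel, and keep that push steady: the program finishes while still holding the tray there, so that a colleague can tighten the clamp screws. Leave the screw box, the bottle and the screwdriver alone.

Things in the scene. Friction and masses are not known exactly. Their poses are not given: they have to be found in the camera images.
- tray_grip (a point): Centre of the grip bar of the loose aluminium tray, over the tray's centre and 55 mm above its underside. Axes: z up, x across the bar (14 mm thick), y along it (70 mm). The bar spans 42 to 68 mm above the underside, on two 8 mm posts, clear above the lens cells. The tray starts on the bench left or right of the holder, the screw box being on the other side.
- tray: The tray, 0.25 to 0.5 kg plus cells; origin under its centre, axes as tray_grip. Floor plate 130 (x) x 123 (y) x 5 mm. Compartment walls, up to 17 mm above the underside, are flush with the x ends but inset 9.5 mm at the y edges: these bare flanges run in the holder's slots. The same both ways round: either x end may go in first.
- holder: Black slotted holder fixed on the bench; origin at bench height on its centre line, z up, x = the way in, towards the spring stop, roughly away from the robot. Base plate 10 mm thick, x -110 to 210, y +-80 mm, bare in front (x < -61 mm). With the tray on it tray_grip is 65 mm above the bench and, along holder x, at -95 mm at the slot mouth, +35 mm just touching the stop, +55 mm at the right push.
- slot_mouth (a point): Middle of the slots' mouth, on the base plate at holder x = -30 mm, y = 0; axes as holder. Rails run from here to x = 120 mm, inner faces at y = +-64.5 mm (3 mm play each side of the tray); flared guides before them (x -61 to -28 mm). Lips reach in to y = +-56.5 mm; underside 9 mm over the base plate, top 24 mm over the bench. Open between the lips, so the grip bar passes.
- stop (a joint): Travel in m of the spring stop along holder +x; 0 = at rest, hard end 0.038. Spring 400 N/m, no preload: 0.015 = 6 N, 0.020 = 8 N, 0.025 = 10 N. Its flat pointer, 4 mm thick, is just between the two fins from 0.015 to 0.025, midway at 0.020. Springs back when not pushed.
- stop_face (a point): Middle of the spring stop's aluminium face, at holder x = 100 mm at rest, 25.5 mm above the bench; moves with the stop. Face 70 mm wide, 12 to 38 mm above the bench.
- gauge (a point): Midway between the two low steel fins (ridges across x) of the gauge, on the black ledge at holder x = 138, y = 70 mm, 52 mm above the bench. Fins 3 mm thick, inner faces 14 mm apart along x, tops 56 mm above the bench; the aluminium pointer passes just above them and is read from above. The spring block behind the stop (x 174 to 200 mm) is 48 mm tall.
- cell1: Loose black lens cell (ring mount with a dark coated lens), 42 mm diameter, 16 mm tall, 40 g, lying in one of the tray's four compartments; its top is 21 mm above the tray's underside. Origin at the centre of its underside.
- cell2: Loose black lens cell (ring mount with a dark coated lens), 42 mm diameter, 16 mm tall, 40 g, lying in one of the tray's four compartments; its top is 21 mm above the tray's underside. Origin at the centre of its underside.
- cell3: Loose black lens cell (ring mount with a dark coated lens), 42 mm diameter, 16 mm tall, 40 g, lying in one of the tray's four compartments; its top is 21 mm above the tray's underside. Origin at the centre of its underside.
- cell4: Loose black lens cell (ring mount with a dark coated lens), 42 mm diameter, 16 mm tall, 40 g, lying in one of the tray's four compartments; its top is 21 mm above the tray's underside. Origin at the centre of its underside.
- screw_box: Bystander: open grey plastic box of screws, 100 x 75 x 35 mm, on the other side of the holder from the tray. Origin under its centre.
- cleaner: Bystander: white bottle with black cap, 52 mm diameter, 120 mm tall, beyond the tray's area on the left (+y). Origin under its centre.
- driver: Bystander: screwdriver with black handle, 170 mm long, lying on the far right (-y).
Things that resemble listed ones, but are neither listed nor needed, are in the scene too. What is shaped like the cell3 but pink, red or yellow is not meant.

How it is judged:
On the way, in this order (a step that is already met when the one before it is completed fails the run):
1. the tray has entered both slots, lying level under the lips (y of tray_grip in the frame of holder between -0.005 and 0.005 m and z of tray_grip in the frame of holder between 0.062 and 0.0715 m and angle between the x axis of tray_grip and the x axis of holder, either way round below 0.07 rad and x of tray_grip in the frame of holder above -0.06 m).
2. the tray is held against the spring stop, pointer between the fins, for a second and a half (y of tray_grip in the frame of holder between -0.005 and 0.005 m and z of tray_grip in the frame of holder between 0.062 and 0.0715 m and angle between the x axis of tray_grip and the x axis of holder, either way round below 0.07 rad and value of joint stop between 0.0135 and 0.0265 m and contact force between tray and stop between 4 and 13 N and velocity of joint stop between -0.01 and 0.01 m/s and contact force between any of the fingers, the arm and tray above 3 N), for 1.5 s.
At the end, for the whole second after the job is handed in: The robot still pushes the tray: both flanges in the slots (within 5 mm sideways, 0.07 rad), stop travel between 13.5 and 26.5 mm and still, 4 to 13 N between tray and stop, robot's force on the tray over 3 N, all four lens cells lying in the tray (all of step 2 and horizontal distance between each of cell1, cell2, cell3, cell4 and tray_grip below 0.056 m and z of cell1 in the frame of tray_grip between -0.056 and -0.042 m and z of cell2 in the frame of tray_grip between -0.056 and -0.042 m and z of cell3 in the frame of tray_grip between -0.056 and -0.042 m and z of cell4 in the frame of tray_grip between -0.056 and -0.042 m); the arm keeps its last pose, push and grip.
It fails at once if the stop is driven to its end (value of joint stop above 0.036 m).
It fails at once if the tray is tipped (angle between tray_grip's own z axis and vertical above 0.35 rad).
It fails at once if a bystander is disturbed (distance of any of screw_box, cleaner, driver from where it was at the start of the episode above 0.02 m).
It also fails if it takes over 51 s, if anything falls off the work surface, if the arm or the gripper's body presses on something with over 40 N, if the wrist force passes 120 N, or if a joint passes its speed limit or range.

## Working session

There is one attempt and no reset: what is moved stays moved. The work goes in short steps, Python scripts to look and compute and a tool call to move; the robot and the scene stay as the last step left them, time stands still between calls to the robot, and variables do not carry over. Pictures are saved under pics/ and viewed, and the job is handed in when it is done.

Besides the shell and the picture viewer there is one more tool, called after "Request:" by a JSON object that holds its "fn" and its "kwargs". move_arm: Moves the arm, as the interface text tells. Its arguments: {"type":"object","properties":{"steps":{"type":"array"},"grip":{"type":"number"},"grip_force":{"type":"number"}},"required":["steps"]}

```bash
mkdir -p pics; python3 - <<'E'
from cell import arm
import cv2, numpy as np
s=arm.observe(); print(s)
for n in ("top","side","wrist"):
    im=arm.get_image(n); cv2.imwrite(f"pics/{n}0.png",im[:,:,::-1])
    print(n,arm.camera_info(n))
E
```

```text
{'clock': 0.0, 'joints': array([-1.39057811,  0.43522568,  0.02499451,  1.5740938 , -0.01157584,
        1.13399392, -0.07510201]), 'dq': array([-0.00039118, -0.00147045, -0.00079018, -0.00045828, -0.00039465,
        0.00122538, -0.00044263]), 'joint_efforts': array([-9.74735885e-04, -6.67867112e+01,  9.84384567e-01, -3.14447737e+01,
       -6.03190600e-02,  4.31413273e-02,  1.87131322e-04]), 'position': array([0.17439542, 0.59993709, 0.40394461]), 'ee_rot': array([-4.42889811e-01, -3.11016744e+00,  2.47481315e-03]), 'force': array([-0.40941414, -0.93763167, -1.0592592 ]), 'ft_torque': array([0.03277528, 0.03164689, 0.0300602 ]), 'width': 0.999921966874831}
top {'mtx': array([[431.72935297,   0.        , 282.91211562],
       [  0.        , 431.72935297, 208.52185803],
       [  0.        ,   0.        ,   1.        ]]), 'pose': array([[-2.71834772e-03, -9.91294413e-01,  1.31635848e-01,
         4.02908299e-01],
       [-9.99996108e-01,  2.61193303e-03, -9.81058865e-04,
        -3.77422359e-02],
       [ 6.28694152e-04, -1.31638003e-01, -9.91297655e-01,
         1.18565850e+00],
   
[... 426 characters left out ...]
1],
       [ 1.69578060e-02, -8.51807207e-01, -5.23580858e-01,
         6.42069001e-01],
       [ 0.00000000e+00,  0.00000000e+00,  0.00000000e+00,
         1.00000000e+00]])}
wrist {'mtx': array([[332.49677091,   0.        , 283.92551338],
       [  0.        , 332.49677091, 206.83558627],
       [  0.        ,   0.        ,   1.        ]]), 'T_tool_cam': array([[ 2.34012356e-04, -9.57702022e-01, -2.87761677e-01,
         7.68394831e-02],
       [ 9.99999507e-01,  5.01672682e-04, -8.56405561e-04,
         5.58263658e-04],
       [ 9.64543510e-04, -2.87761335e-01,  9.57701667e-01,
         2.03129498e-02],
       [ 0.00000000e+00,  0.00000000e+00,  0.00000000e+00,
         1.00000000e+00]])}
```

View pics/top0.png

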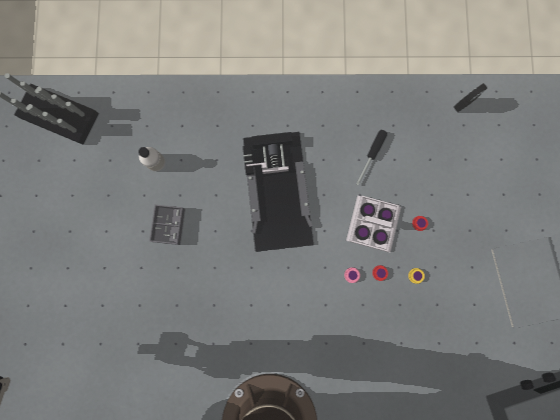

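View pics/side0.png

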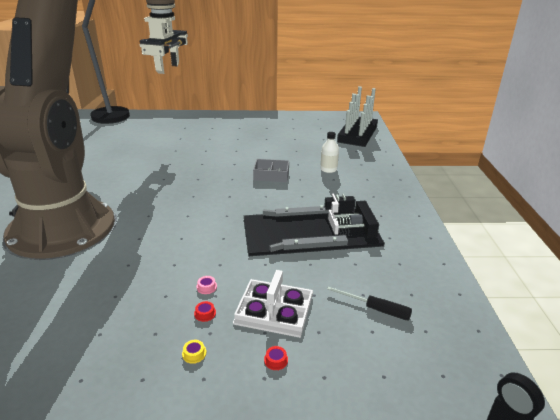

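View pics/wrist0.png

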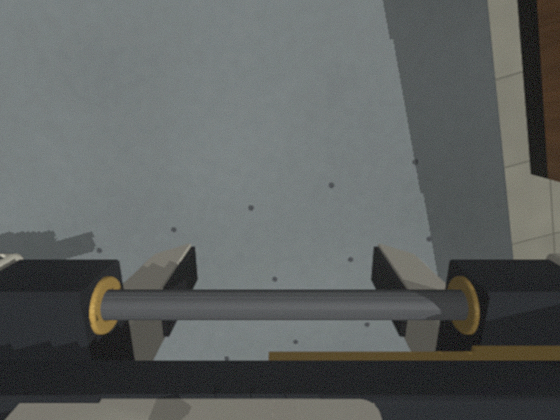

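Top view: the tray is at about (375,222), the holder runs from (284,248) to (273,135), the box is at (167,225), the bottle at (148,157) and the driver at (375,155). Next I'll zoom in and segment.

```bash
cat > h.py <<'E'
import numpy as np, cv2
from cell import arm
def cast(cam,uv,z,pose=None):
    i=arm.camera_info(cam); P=i["pose"] if pose is None else pose
    uv=np.atleast_2d(np.array(uv,float)); 
    d=np.c_[uv,np.ones(len(uv))]@np.linalg.inv(i["mtx"]).T@P[:3,:3].T
    o=P[:3,3]; return o+d*((z-o[2])/d[:,2])[:,None]
def proj(cam,p,pose=None):
    i=arm.camera_info(cam); P=i["pose"] if pose is None else pose
    c=(np.atleast_2d(p)-P[:3,3])@P[:3,:3]; q=c@i["mtx"].T; return q[:,:2]/q[:,2:]
E
python3 - <<'E'
import cv2,numpy as np
im=cv2.imread("pics/top0.png")
c=im[115:265,225:425]; cv2.imwrite("pics/topz.png",cv2.resize(c,None,fx=4,fy=4,interpolation=cv2.INTER_CUBIC))
s=cv2.imread("pics/side0.png")[190:345,225:425]; cv2.imwrite("pics/sidez.png",cv2.resize(s,None,fx=3.8,fy=3.8,interpolation=cv2.INTER_CUBIC))
E
```

```text
(no output)
```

View pics/topz.png

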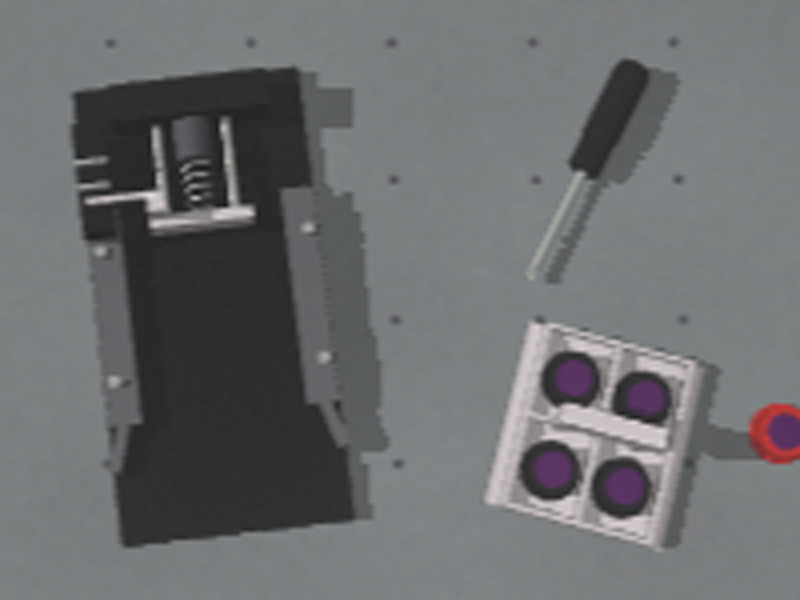

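View pics/sidez.png

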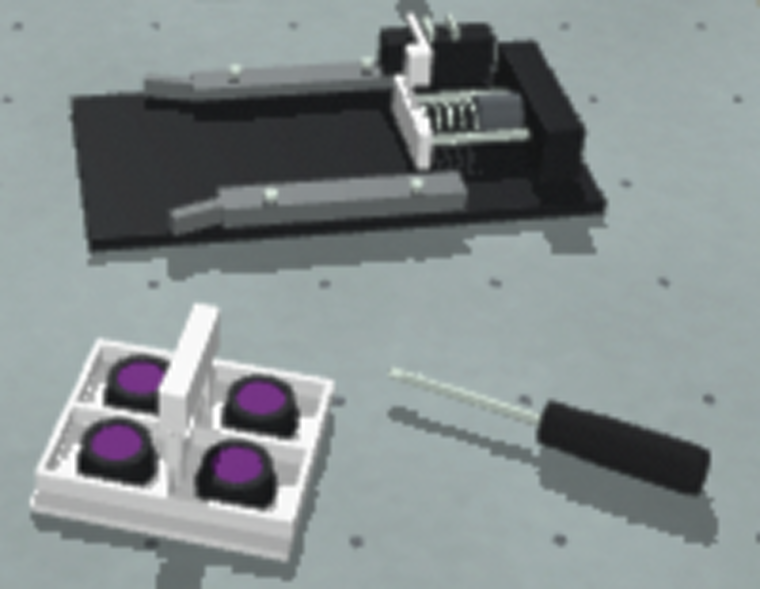

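```bash
python3 - <<'E'
from h import *
def c(pts,z,cam="top"): return cast(cam,[(225+(x+.5)/4-.5,115+(y+.5)/4-.5) for x,y in pts],z)
np.set_printoptions(precision=4,suppress=True)
f=c([(122,546),(357,519)],.01); print("front",f, f.mean(0),np.linalg.norm(f[0]-f[1]))
d=f[0]-f[1]; print("yaw",np.degrees(np.arctan2(-d[0],d[1])))
# lip inner edges at z .024: left (126,240)-(141,424); right (282,192)-(307,402)
l=c([(126,240),(141,424),(283,192),(308,402)],.024); print("lips",l)
for a,b in((0,1),(2,3)):
  d=l[a]-l[b]; print("yaw",np.degrees(np.arctan2(d[1],d[0])))
s=c([(101,251),(115,381),(308,227),(324,357)],.026); print("screws",s,s.mean(0))
for a,b in((0,1),(2,3)):
  d=s[a]-s[b]; print("yaw",np.degrees(np.arctan2(d[1],d[0])))
d=s[0]-s[2];print("yaw",np.degrees(np.arctan2(-d[0],d[1])))
# tray
b=c([(562,403),(668,428),(665,446),(557,421)],.068); print("bar",b,b.mean(0)); d=b[0]-b[1]; print(np.degrees(np.arctan2(-d[0],d[1])),np.linalg.norm(d))
im=cv2.imread("pics/top0.png"); hsv=cv2.cvtColor(im,cv2.COLOR_BGR2HSV)
m=((im.min(2)>140)&(hsv[:,:,1]<40)).astype(np.uint8); m[:,:335]=0;m[:,410:]=0;m[:190]=0;m[260:]=0
m=cv2.morphologyEx(m,cv2.MORPH_CLOSE,np.ones((9,9)))
n,lab,st,ce=cv2.connectedComponentsWithStats(m); k=1+st[1:,4].argmax()
r=cv2.minAreaRect(np.argwhere(lab==k)[:,::-1].astype(np.float32)); print(r)
w=cast("top",cv2.boxPoints(r),.010); print(w,w.mean(0),[np.linalg.norm(w[i]-w[i-1]) for i in range(4)])
for i in range(4): d=w[i]-w[i-1]; print(np.degrees(np.arctan2(d[1],d[0])))
E
```

```text
front [[ 0.4427  0.0368  0.01  ]
 [ 0.4605 -0.1228  0.01  ]] [ 0.4516 -0.043   0.01  ] 0.1605171871666591
yaw 6.378422931893593
lips [[ 0.6511  0.0343  0.024 ]
 [ 0.5243  0.0235  0.024 ]
 [ 0.6846 -0.0736  0.024 ]
 [ 0.539  -0.0895  0.024 ]]
yaw 4.880995552761341
yaw 6.265846209857195
screws [[ 0.6431  0.0513  0.026 ]
 [ 0.5534  0.0411  0.026 ]
 [ 0.6595 -0.0905  0.026 ]
 [ 0.5695 -0.1006  0.026 ]] [ 0.6064 -0.0247  0.026 ]
yaw 6.4497824069334655
yaw 6.399425139270813
yaw 6.594808569399138
bar [[ 0.5327 -0.2531  0.068 ]
 [ 0.5162 -0.3216  0.068 ]
 [ 0.5045 -0.3192  0.068 ]
 [ 0.521  -0.2495  0.068 ]] [ 0.5186 -0.2858  0.068 ]
-13.583109585384221 0.07046253597439552
((373.0490417480469, 222.85873413085938), (45.378177642822266, 48.53254699707031), 14.38139533996582)
[[ 0.4702 -0.2077  0.01  ]
 [ 0.5997 -0.2438  0.01  ]
 [ 0.568  -0.3639  0.01  ]
 [ 0.4394 -0.3262  0.01  ]] [ 0.5193 -0.2854  0.01  ] [np.float64(0.12247040161228723), np.float64(0.13443875677544864), np.float64(0.12423874210984151), np.float64(0.13402296772059258)]
75.41432759170927
-15.56731729906683
-104.79684153091277
163.6738002534128
```

```bash
cat >> h.py <<'E'
from scipy.spatial.transform import Rotation as Rot
np.set_printoptions(precision=4,suppress=True)
def goal(p,jaw_yaw,s=None):
    s=s or arm.observe(); R=Rot.from_rotvec(s["ee_rot"]).as_matrix(); p0=s["position"]
    sh=R.T@(np.array(p)-p0)*1000
    y=R[:,1]; cur=np.arctan2(y[1],y[0]); d=jaw_yaw-cur
    tw=-((d+np.pi/2)%np.pi-np.pi/2)   # tool z down
    print("R",R.round(4).tolist()); print("shift mm",sh,"twist",tw,"or",tw-np.sign(tw)*np.pi,"tooly yaw",np.degrees(cur))
E
python3 - <<'E'
from h import *
s=arm.observe()
goal([.519,-.2857,.30],np.radians(-14.6)); print(s["joints"],s["clock"])
E
```

```text
R [[-0.9603, 0.2791, -0.0002], [0.2791, 0.9603, -0.0012], [-0.0001, -0.0012, -1.0]]
shift mm [-578.1071 -754.2323  105.077 ] twist 1.5427883860082647 or -1.5988042675815284 tooly yaw 73.79526320007366
[-1.3906  0.4351  0.025   1.5738 -0.0116  1.134  -0.0751] 0.15
```

Request:
{"fn": "move_arm", "kwargs": {"steps": [[-120,-150,0,0.15],[-180,-240,0,0.35],[-220,-290,0,0.5],[-260,-340,0,0.65],[-300,-390,0,0.8],[-340,-440,0,0.95],[-380,-490,0,1.1],[-420,-540,0,1.25],[-460,-590,0,1.4],[-490,-640,0,1.5],[-530,-690,0,1.543],[-560,-730,30,1.543],[-578,-754,60,1.543],[-578,-754,90,1.543],[-578,-754,105,1.543],[-578,-754,105,1.543],[-578,-754,105,1.543],[-578,-754,105,1.543]]}}

```text
clock: 2.4
position: [0.5189, -0.2846, 0.2997]
ee_rot: [-2.485, -1.921, -0.0]
force: [0.3, -0.1, 0.2]
width: 0.996
```

```bash
python3 - <<'E'
from h import *
s=arm.observe(); print(s["joints"])
goal([.519,-.2857,.30],np.radians(-14.6))
for n in ("wrist","top","side"): cv2.imwrite(f"pics/{n}1.png",arm.get_image(n)[:,:,::-1])
E
```

```text
[-0.0625  0.5619  0.7005  1.8182 -0.4448  0.9254  0.5818]
R [[0.2522, 0.9677, -0.0005], [0.9677, -0.2522, 0.0007], [0.0005, -0.0006, -1.0]]
shift mm [-1.012   0.3767 -0.2659] twist -8.732496586572047e-05 or 3.1415053286239276 tooly yaw -14.605003351990234
```

View pics/wrist1.png

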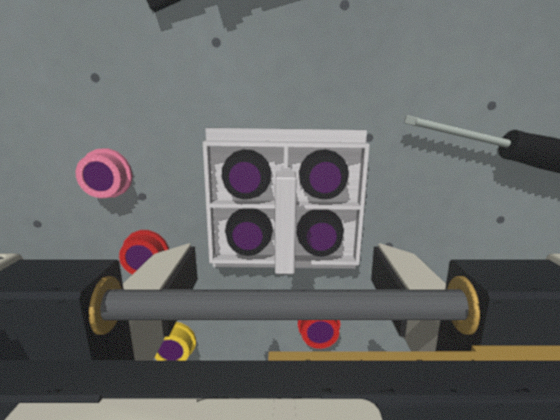

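View pics/side1.png

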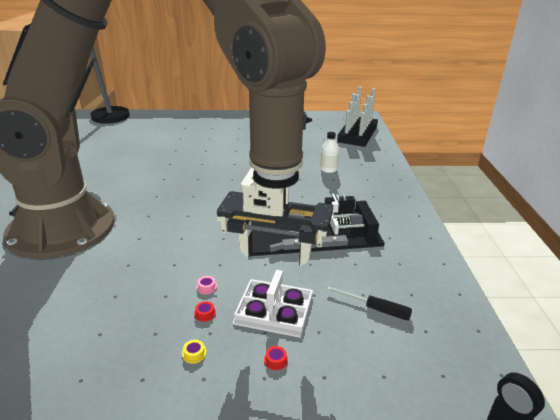

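Wrist view: the bar top runs from about (285,173) to (286,273), and the tray lines look almost aligned with the image. Next I measure it.

```bash
python3 - <<'E'
from h import *
im=cv2.imread("pics/wrist1.png"); g=cv2.cvtColor(im,cv2.COLOR_BGR2GRAY)
print("rows"); 
for r in (185,205,225,245,262): print(r,g[r,262:310].tolist())
for cc in (225,260,320,350): print(cc,g[118:150,cc].tolist())
cv2.imwrite("pics/w1z.png",cv2.resize(im[110:290,190:390],None,fx=3.3,fy=3.3,interpolation=cv2.INTER_CUBIC))
E
```

```text
rows
185 [51, 47, 50, 46, 41, 51, 87, 118, 137, 159, 171, 177, 175, 171, 174, 187, 191, 186, 186, 185, 189, 189, 185, 187, 185, 187, 185, 189, 186, 186, 192, 189, 176, 159, 158, 178, 187, 166, 131, 95, 63, 44, 45, 44, 48, 50, 47, 48]
205 [192, 192, 193, 193, 189, 192, 193, 189, 193, 193, 193, 189, 176, 175, 178, 186, 187, 184, 187, 186, 188, 188, 184, 185, 189, 188, 191, 187, 185, 187, 192, 185, 174, 138, 120, 122, 132, 157, 168, 154, 153, 153, 170, 184, 188, 186, 187, 189]
225 [45, 39, 43, 47, 46, 40, 45, 42, 52, 85, 148, 182, 175, 172, 184, 187, 190, 185, 183, 184, 187, 187, 187, 189, 186, 189, 192, 188, 186, 192, 188, 181, 159, 136, 111, 71, 42, 39, 46, 41, 39, 37, 37, 44, 45, 47, 39, 42]
245 [40, 46, 47, 47, 68, 102, 124, 133, 131, 131, 137, 144, 153, 170, 182, 185, 191, 186, 186, 193, 187, 187, 189, 187, 188, 187, 189, 193, 192, 191, 193, 177, 145, 127, 129, 133, 133, 132, 121, 98, 57, 45, 41, 45, 43, 43, 42, 46]
262 [192, 192, 193, 192, 188, 193, 191, 193, 190, 194, 193, 186, 176, 172, 185, 186, 188, 189, 187, 189, 189, 189, 188, 190, 187, 189, 190, 193, 195, 196, 187, 163, 141, 130, 130, 140, 134, 139, 138, 135, 137, 139, 136, 135, 136, 132, 135, 132]
225 [131, 126, 130, 126, 128, 128, 127, 125, 127, 133, 169, 185, 194, 193, 192, 191, 185, 186, 186, 187, 191, 191, 179, 178, 186, 197, 199, 184, 151, 127, 126, 126]
260 [127, 124, 127, 126, 124, 125, 131, 125, 128, 130, 152, 182, 191, 199, 193, 190, 189, 190, 188, 192, 190, 194, 190, 179, 183, 198, 195, 193, 167, 139, 130, 132]
320 [126, 125, 126, 126, 125, 126, 127, 125, 126, 126, 130, 157, 184, 193, 191, 194, 192, 193, 193, 192, 188, 190, 195, 183, 177, 190, 194, 197, 190, 161, 133, 104]
350 [126, 126, 124, 127, 125, 127, 126, 123, 121, 124, 122, 139, 178, 196, 193, 193, 197, 196, 193, 193, 194, 192, 196, 195, 180, 176, 192, 192, 193, 175, 148, 138]
```

View pics/w1z.png

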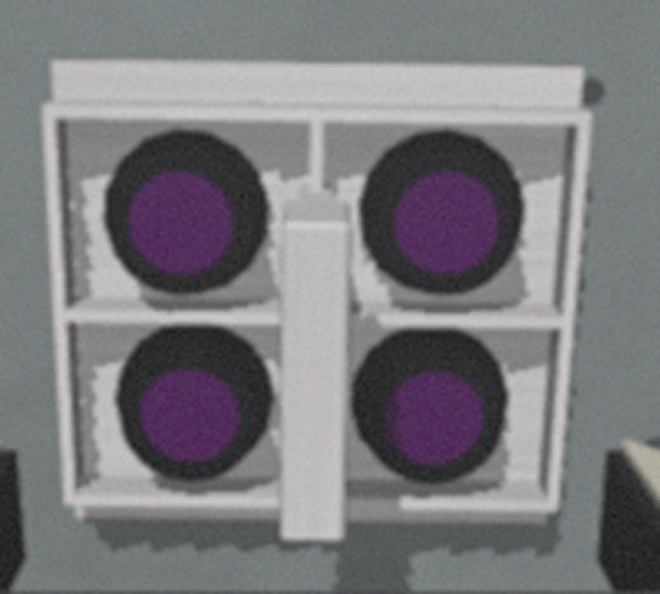

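```bash
python3 - <<'E'
from h import *
s=arm.observe(); T=np.eye(4); T[:3,:3]=Rot.from_rotvec(s["ee_rot"]).as_matrix(); T[:3,3]=s["position"]
P=T@arm.camera_info("wrist")["T_tool_cam"]
f=lambda pts,z: cast("wrist",[(190+(x+.5)/3.3-.5,110+(y+.5)/3.3-.5) for x,y in pts],z,P)
b=f([(285,222),(350,222),(345,540),(281,540)],.068); print(b,b.mean(0))
for i in range(4): d=b[i]-b[i-1]; print(np.linalg.norm(d),np.degrees(np.arctan2(d[1],d[0])))
e=f([(52,60),(584,67)],.005); d=e[1]-e[0]; print(e,np.linalg.norm(d),np.degrees(np.arctan2(d[1],d[0])))
w=f([(42,104),(592,112),(558,508),(68,502)],.017); print(w,w.mean(0))
for i in range(4): d=w[i]-w[i-1]; print(np.linalg.norm(d),np.degrees(np.arctan2(d[1],d[0])))
goal([*b.mean(0)[:2],.055+.159],np.radians(-14.6))
goal([*w.mean(0)[:2],.055+.159],np.radians(-14.6))
E
```

```text
[[ 0.5244 -0.2492  0.068 ]
 [ 0.5368 -0.2525  0.068 ]
 [ 0.519  -0.3197  0.068 ]
 [ 0.5057 -0.3162  0.068 ]] [ 0.5215 -0.2844  0.068 ]
0.06955202287255347 74.39293503688924
0.012787614493640678 -14.505155418923538
0.06954025451794414 -104.80399595167108
0.013762450013741035 165.49422887664082
[[ 0.4749 -0.2082  0.005 ]
 [ 0.6005 -0.2425  0.005 ]] 0.13021378334644804 -15.240271514889715
[[ 0.4722 -0.2173  0.017 ]
 [ 0.5978 -0.2517  0.017 ]
 [ 0.5706 -0.3515  0.017 ]
 [ 0.4458 -0.3174  0.017 ]] [ 0.5216 -0.2845  0.017 ]
0.10348813125143967 75.23332361565582
0.130241907517223 -15.327281537188304
0.10337104818097617 -105.24797226833071
0.12937248946078764 164.72242158755301
R [[0.2507, 0.9681, 0.0012], [0.9681, -0.2507, 0.0005], [0.0008, 0.0011, -1.0]]
shift mm [ 0.1007  2.1258 86.5222] twist 0.0014294345737622116 or -3.140163219016031 tooly yaw -14.51809943183335
R [[0.2507, 0.9681, 0.0012], [0.9681, -0.2507, 0.0005], [0.0008, 0.0011, -1.0]]
shift mm [ 0.0925  2.3052 86.5224] twist 0.0014294345737622116 or -3.140163219016031 tooly yaw -14.51809943183335
```

Request:
{"fn": "move_arm", "kwargs": {"steps": [[0,2,40,0.012],[0,2,70,0.012],[0,2,86,0.012],[0,2,86,0.012],[0,2,86,0.012]]}}

```text
clock: 3.18
position: [0.5214, -0.2859, 0.2149]
ee_rot: [2.496, 1.905, 0.001]
force: [-0.7, 0.1, -0.3]
width: 0.998
```

Request:
{"fn": "move_arm", "kwargs": {"steps": [[0,0,0,0],[0,0,0,0],[0,0,0,0],[0,0,0,0],[0,0,0,0],[0,0,0,0],[0,0,0,0],[0,0,0,0]], "grip": 0, "grip_force": 35}}

```text
clock: 4.18
position: [0.5209, -0.2857, 0.2137]
ee_rot: [-2.497, -1.906, 0.0]
force: [-2.9, -0.6, 2.0]
width: 0.181
```

```bash
python3 - <<'E'
from h import *
s=arm.observe(); print(s["width"]*91.8,s["force"],s["position"])
goal([.5214,-.2859,.214],np.radians(-15.2))
E
```

```text
16.649816747610434 [-2.9118 -0.5585  1.9912] [ 0.5209 -0.2857  0.2137]
R [[0.2639, 0.9645, -0.0002], [0.9645, -0.2639, 0.0001], [0.0, -0.0002, -1.0]]
shift mm [-0.0709  0.58   -0.3007] twist -0.001815980279201268 or 3.1397766733105916 tooly yaw -15.30404800567722
```

Request:
{"fn": "move_arm", "kwargs": {"steps": [[0,0,0,0],[0,0,0,0],[0,0,-10,0],[0,0,-20,0],[0,0,-30,0],[0,0,-30,0],[0,0,-30,0]]}}

```text
clock: 5.05
position: [0.5209, -0.2855, 0.2437]
ee_rot: [-2.497, -1.906, -0.0]
force: [-0.6, 0.1, -5.8]
width: 0.149
```

```bash
python3 - <<'E'
from h import *
s=arm.observe(); print(s["width"]*91.8,s["force"],s["position"],s["ft_torque"])
goal([.5214,-.2859,.244],np.radians(-15.2))
for n in ("wrist","side"): cv2.imwrite(f"pics/{n}2.png",arm.get_image(n)[:,:,::-1])
E
```

```text
13.70094055338616 [-0.5871  0.0606 -5.8026] [ 0.5209 -0.2855  0.2437] [-0.0625 -0.0028 -0.0323]
R [[0.2637, 0.9646, 0.0], [0.9646, -0.2637, 0.0002], [0.0002, -0.0, -1.0]]
shift mm [-0.2739  0.5638 -0.3448] twist -0.00155216067112951 or 3.1400404929186636 tooly yaw -15.288932255581917
```

View pics/wrist2.png

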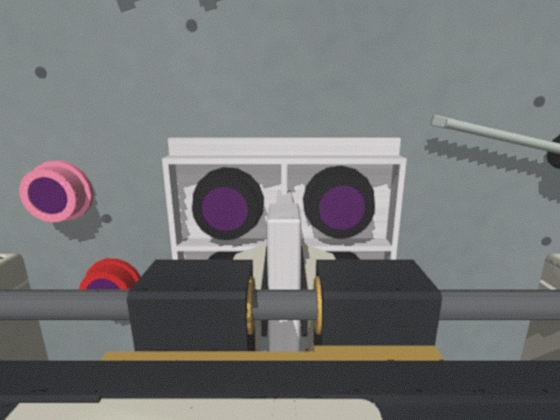

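View pics/side2.png

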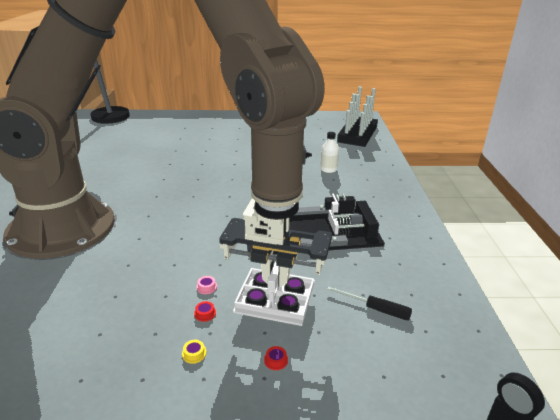

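Grip holds: the tray hangs level, all four cells are inside, and the load is about 5.8 N. Carrying it to just in front of the mouth.

Request:
{"fn": "move_arm", "kwargs": {"steps": [[0,0,-8,0],[5,-4,-16,-0.02],[18,-14,-20,-0.05],[34,-27,-20,-0.08],[51,-40,-20,-0.12],[68,-53,-20,-0.15],[86,-67,-20,-0.18],[104,-81,-20,-0.21],[122,-95,-20,-0.24],[140,-109,-20,-0.27],[157,-122,-20,-0.3],[173,-135,-20,-0.33],[187,-145,-20,-0.36],[198,-153,-20,-0.38],[205,-159,-18,-0.38],[205,-159,-14,-0.38],[205,-159,-14,-0.38],[205,-159,-14,-0.38]]}}

```text
clock: 7.4
position: [0.4219, -0.0466, 0.2577]
ee_rot: [2.094, 2.342, -0.0]
force: [-0.3, -0.4, -6.0]
width: 0.149
```

```bash
python3 - <<'E'
from h import *
s=arm.observe(); print(s["clock"],s["width"]*91.8,s["force"],s["position"],s["ft_torque"],s["joints"])
goal([.4218,-.0463,.258],np.radians(6.45))
for n in ("wrist","top","side"): cv2.imwrite(f"pics/{n}3.png",arm.get_image(n)[:,:,::-1])
im=cv2.imread("pics/top3.png"); cv2.imwrite("pics/top3z.png",cv2.resize(im[115:305,205:405],None,fx=3.1,fy=3.1,interpolation=cv2.INTER_CUBIC))
E
```

```text
7.4 13.697105830349019 [-0.2727 -0.4194 -5.9664] [ 0.4219 -0.0466  0.2577] [-0.0486  0.038   0.0568] [-0.5003  0.3624  0.617   2.2472 -0.3575  0.625   0.4914]
R [[-0.1116, 0.9938, 0.0001], [0.9938, 0.1116, -0.0004], [-0.0004, 0.0001, -1.0]]
shift mm [ 0.2701 -0.0524 -0.3027] twist -0.0007467742578328718 or 3.1408458793319602 tooly yaw 6.407212986777164
```

View pics/wrist3.png

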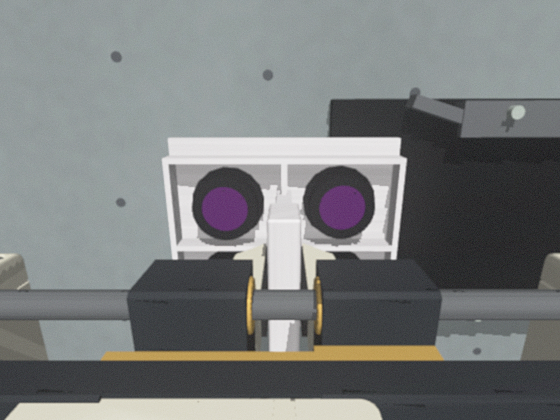

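View pics/top3z.png

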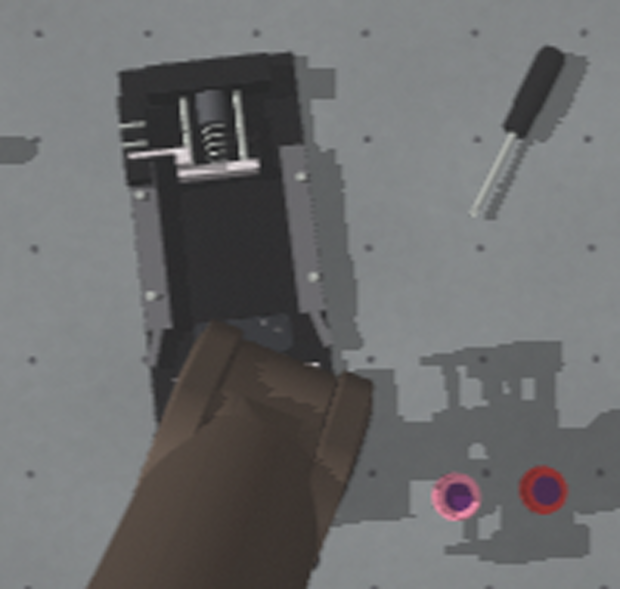

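View pics/side3.png

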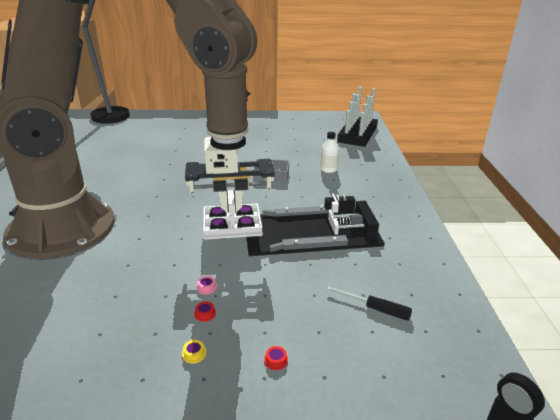

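Request:
{"fn": "move_arm", "kwargs": {"steps": [[0,0,8,0.0],[0,0,18,0],[0,0,26,0],[0,0,31,0],[0,0,31,0],[0,0,31,0],[0,0,31,0]]}}

```text
clock: 8.43
position: [0.4218, -0.046, 0.2269]
ee_rot: [2.092, 2.343, 0.001]
force: [1.0, 0.4, -6.7]
width: 0.15
```

```bash
python3 - <<'E'
from h import *
s=arm.observe(); print(s["clock"],s["force"],s["position"],s["ee_rot"].tolist())
im=arm.get_image("wrist")[:,:,::-1].copy(); cv2.imwrite("pics/wrist4.png",im)
cv2.imwrite("pics/w4z.png",cv2.resize(im[80:280,150:560],None,fx=1.95,fy=1.95*1.4,interpolation=cv2.INTER_CUBIC))
g=cv2.cvtColor(im,cv2.COLOR_BGR2GRAY)
for c in (190,220,260,310,350,380): print(c,g[125:165,c].tolist())
for c in (340,360,385): print(c,g[80:125,c].tolist())
for c in (480,500,540): print(c,g[85:150,c].tolist())
E
```

```text
8.425 [ 1.0265  0.3607 -6.7425] [ 0.4218 -0.046   0.2269] [2.092298086783838, 2.3430412897896735, 0.0006443090320252258]
190 [159, 160, 156, 156, 159, 158, 156, 157, 162, 157, 156, 163, 191, 220, 228, 227, 226, 226, 227, 225, 226, 227, 225, 227, 226, 227, 227, 227, 227, 228, 221, 213, 214, 223, 228, 231, 230, 231, 223, 186]
220 [160, 157, 156, 157, 161, 160, 161, 158, 156, 158, 156, 163, 192, 222, 229, 228, 230, 228, 230, 228, 226, 226, 228, 227, 226, 227, 229, 229, 228, 228, 222, 214, 216, 225, 231, 231, 231, 233, 225, 192]
260 [157, 155, 155, 156, 157, 156, 156, 158, 161, 159, 156, 159, 194, 223, 229, 229, 230, 229, 230, 229, 227, 228, 228, 229, 225, 227, 229, 232, 231, 229, 223, 216, 217, 224, 231, 232, 232, 232, 226, 196]
310 [152, 155, 153, 153, 152, 153, 154, 150, 149, 153, 151, 151, 193, 225, 230, 230, 230, 230, 231, 229, 228, 229, 229, 229, 228, 227, 228, 230, 231, 227, 220, 216, 216, 222, 230, 232, 232, 229, 224, 195]
350 [56, 61, 58, 60, 58, 60, 55, 65, 59, 58, 54, 85, 165, 224, 231, 230, 229, 228, 230, 231, 230, 228, 227, 230, 228, 226, 228, 228, 232, 229, 220, 215, 215, 2
[... 1070 characters left out ...]
 43, 43, 40, 39, 42, 42, 44, 40, 46, 39, 29, 46, 41, 37, 41, 35]
500 [155, 154, 153, 154, 157, 155, 157, 151, 152, 152, 153, 157, 154, 124, 78, 66, 100, 116, 117, 117, 118, 116, 114, 119, 118, 115, 117, 116, 113, 115, 118, 115, 117, 118, 118, 115, 115, 117, 116, 115, 119, 111, 114, 113, 116, 111, 117, 117, 118, 114, 116, 113, 115, 116, 116, 114, 115, 111, 85, 48, 38, 36, 37, 38, 41]
540 [153, 154, 150, 155, 151, 157, 152, 154, 155, 157, 155, 157, 152, 127, 83, 66, 101, 116, 116, 119, 116, 116, 116, 115, 118, 115, 117, 115, 115, 116, 116, 118, 116, 114, 118, 116, 118, 118, 113, 103, 93, 85, 84, 87, 81, 91, 108, 117, 119, 112, 119, 112, 115, 116, 113, 117, 114, 114, 88, 59, 37, 41, 33, 38, 46]
```

View pics/w4z.png

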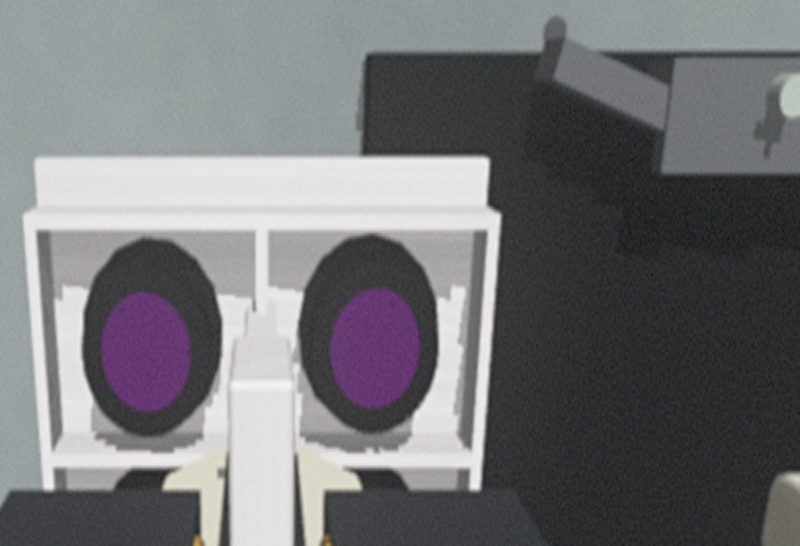

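```bash
cat >> h.py <<'E'
def wpose(s):
    T=np.eye(4); T[:3,:3]=Rot.from_rotvec(s["ee_rot"]).as_matrix(); T[:3,3]=s["position"]
    return T@arm.camera_info("wrist")["T_tool_cam"],T
O=np.array([.5609,-.0306,0]);yaw=np.radians(6.45)
H=Rot.from_euler("z",yaw).as_matrix()
def hol(p): return (np.atleast_2d(p)-O)@H
E
python3 - <<'E'
from h import *
s=arm.observe(); P,T=wpose(s)
ub=s["position"][2]-.2137; print("under",ub,"tcp hol",hol(s["position"]))
print("tray edge",hol(cast("wrist",[(190,136.8),(220,136.8),(310,136.9),(380,136.9)],ub+.004,P)))
print("base edge",hol(cast("wrist",[(340,98.8),(385,98.7),(480,98.2),(540,98.2)],.009,P)))
print("base corner",hol(cast("wrist",[(150+364/1.95,80+56/2.73)],.01,P)))
print("lip inner",hol(cast("wrist",[(500,143),(540,143.1)],.024,P)), "lip start corner",hol(cast("wrist",[(150+660/1.95,80+172/2.73)],.024,P)))
print("tray leading corners",hol(cast("wrist",[(150+489/1.95,80+158/2.73),(150+37/1.95,80+158/2.73)],ub+.005,P)))
E
```

```text
under 0.013251066697077596 tcp hol [[-0.1399  0.0004  0.227 ]]
tray edge [[-0.1912  0.0622  0.0173]
 [-0.1744  0.0622  0.0173]
 [-0.1241  0.0622  0.0173]
 [-0.0849  0.0623  0.0173]]
base edge [[-0.107   0.0827  0.009 ]
 [-0.0815  0.0828  0.009 ]
 [-0.0279  0.0831  0.009 ]
 [ 0.006   0.0831  0.009 ]]
base corner [[-0.109   0.0817  0.01  ]]
lip inner [[-0.0215  0.0596  0.024 ]
 [ 0.0002  0.0596  0.024 ]] lip start corner [[-0.0278  0.0596  0.024 ]]
tray leading corners [[-0.0736  0.0618  0.0183]
 [-0.2027  0.0617  0.0183]]
```

Request:
{"fn": "move_arm", "kwargs": {"steps": [[2.4,0,0,0],[2.4,5,1,0],[2.4,12,1.5,0],[2.4,20,1.5,0],[2.4,27,1.5,0],[2.4,34,1.5,0],[2.4,40,1.5,0],[2.4,46,1.5,0],[2.4,50,1.5,0],[2.4,50,1.5,0],[2.4,50,1.5,0]]}}

```text
clock: 9.85
position: [0.4708, -0.038, 0.2252]
ee_rot: [-2.092, -2.343, 0.0]
force: [-0.0, 0.0, -6.4]
width: 0.15
```

```bash
python3 - <<'E'
from h import *
s=arm.observe(); print(s["clock"],s["force"],s["position"],s["ft_torque"],hol(s["position"]))
for n in ("wrist","side"): cv2.imwrite(f"pics/{n}5.png",arm.get_image(n)[:,:,::-1])
im=cv2.imread("pics/wrist5.png");cv2.imwrite("pics/w5z.png",cv2.resize(im[80:280,150:560],None,fx=1.95,fy=1.95*1.4,interpolation=cv2.INTER_CUBIC))
im=cv2.imread("pics/side5.png");cv2.imwrite("pics/s5z.png",cv2.resize(im[150:270,190:400],None,fx=3.8,fy=3.8,interpolation=cv2.INTER_CUBIC))
E
```

```text
9.85 [-0.0314  0.0139 -6.3849] [ 0.4708 -0.038   0.2252] [-0.0656  0.0685  0.0243] [[-0.0903  0.0028  0.2252]]
```

View pics/w5z.png

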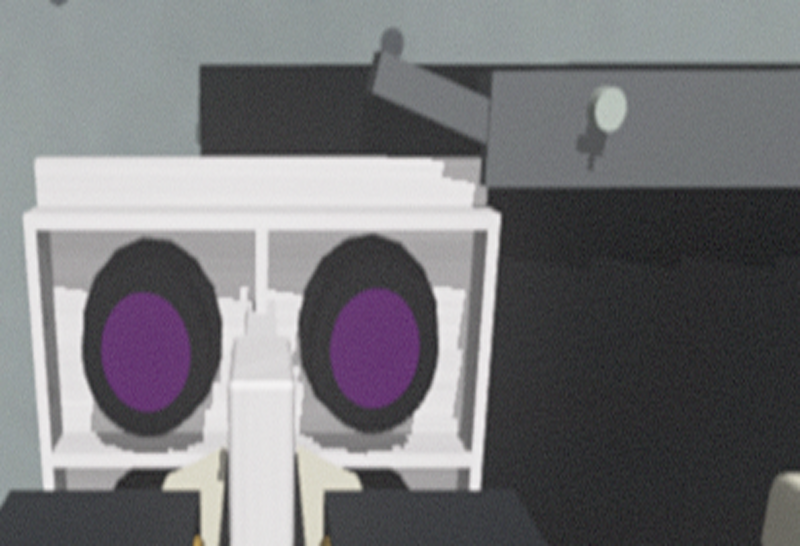

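View pics/s5z.png

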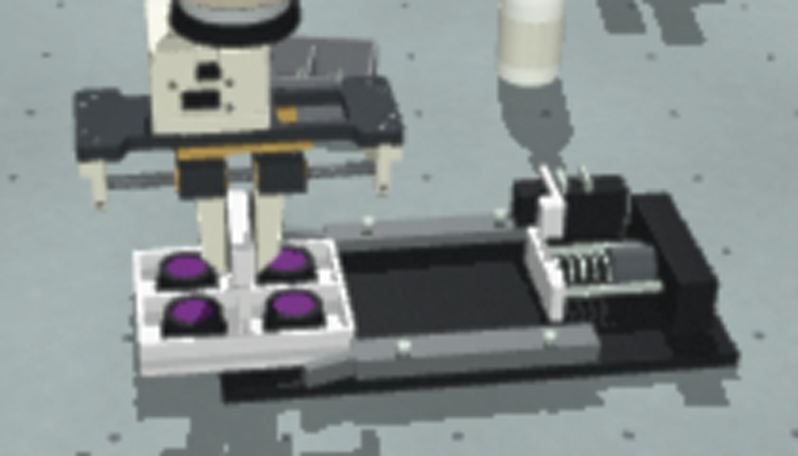

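Wrist and side views: the flange is under the lip and centred (edge to lip 5.0 mm, as designed), with no contact force. Sliding in.

Request:
{"fn": "move_arm", "kwargs": {"steps": [[0,3,0,0],[0,8,0,0],[0,15,0,0],[0,22,0,0],[0,29,0,0],[0,36,0,0],[0,43,0,0],[0,50,0,0],[0,57,0,0],[0,64,0,0],[0,71,0,0],[0,78,0,0],[0,85,0,0],[0,92,0,0],[0,99,0,0],[0,105,0,0],[0,109,0,0],[0,111,0,0],[0,111,0,0]]}}

```text
clock: 12.32
position: [0.5813, -0.0255, 0.2252]
ee_rot: [-2.092, -2.343, 0.0]
force: [0.3, 0.7, -6.8]
width: 0.15
```

```bash
python3 - <<'E'
from h import *
s=arm.observe(); print(s["clock"],s["force"],s["position"],s["ft_torque"],hol(s["position"]),s["width"]*91.8)
for n in ("wrist","side","top"): cv2.imwrite(f"pics/{n}6.png",arm.get_image(n)[:,:,::-1])
im=cv2.imread("pics/wrist6.png");a=cv2.resize(im[80:280,150:560],None,fx=1.9,fy=1.9*1.4,interpolation=cv2.INTER_CUBIC)[:300]
im=cv2.imread("pics/side6.png");b=cv2.resize(im[150:270,220:425],(779,300),interpolation=cv2.INTER_CUBIC)
cv2.imwrite("pics/c6.png",np.vstack([a,b]))
im=cv2.imread("pics/top6.png");cv2.imwrite("pics/t6z.png",cv2.resize(im[115:265,205:405],None,fx=4,fy=4,interpolation=cv2.INTER_CUBIC))
E
```

```text
12.325 [ 0.3071  0.6521 -6.8285] [ 0.5813 -0.0255  0.2252] [-0.1708  0.0568 -0.0063] [[0.0209 0.0028 0.2252]] 13.77413276793523
```

View pics/c6.png

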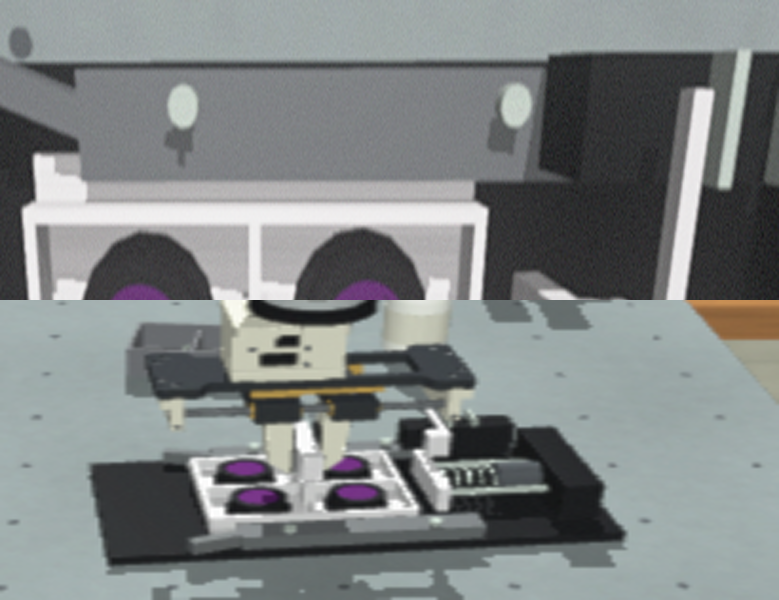

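View pics/t6z.png

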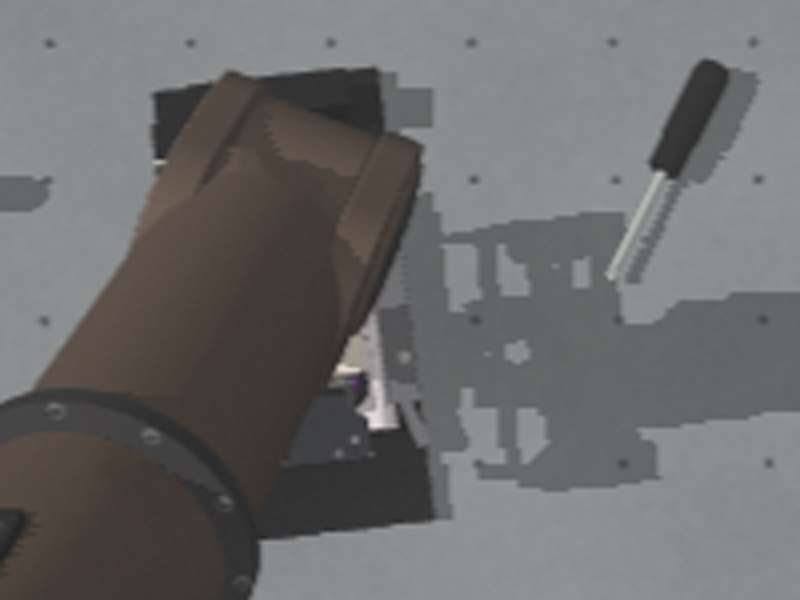

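Wrist view: the tray is just ahead of the stop face, and the pointer and fins are visible at the right. Now pressing in part way.

Request:
{"fn": "move_arm", "kwargs": {"steps": [[0,3,0,0],[0,7,0,0],[0,11,0,0],[0,14,0,0],[0,17,0,0],[0,20,0,0],[0,23,0,0],[0,25,0,0],[0,25,0,0],[0,25,0,0]]}}

```text
clock: 13.72
position: [0.6059, -0.0227, 0.2251]
ee_rot: [-2.092, -2.343, 0.001]
force: [-4.7, 0.1, -6.0]
width: 0.15
```

```bash
cat > look.py <<'E'
import sys
from h import *
k=sys.argv[1]
s=arm.observe(); print(s["clock"],"F hol",s["force"]@H,s["ft_torque"],"tcp hol",hol(s["position"]),s["width"]*91.8)
im=arm.get_image("wrist")[:,:,::-1].copy(); cv2.imwrite(f"pics/wrist{k}.png",im)
cv2.imwrite(f"pics/w{k}z.png",cv2.resize(im[80:280,360:560],None,fx=3,fy=3,interpolation=cv2.INTER_CUBIC))
P,T=wpose(s); np.savez(f"pose{k}.npz",P=P)
E
python3 look.py 7
```

```text
13.725 F hol [-4.6347  0.5887 -5.9604] [-0.2468  0.882   0.0872] tcp hol [[0.0456 0.0028 0.2251]] 13.766025407669703
```

View pics/w7z.png

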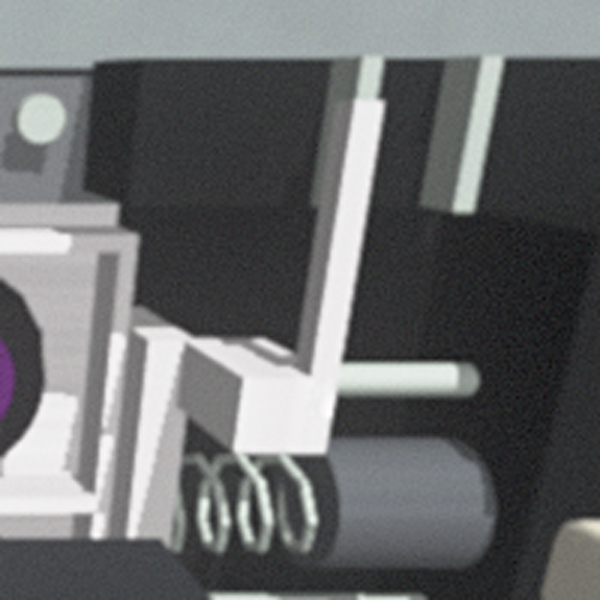

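Request:
{"fn": "move_arm", "kwargs": {"steps": [[0,2,0,0],[0,4,0,0],[0,6,0,0],[0,7.5,0,0],[0,8.5,0,0],[0,8.5,0,0],[0,8.5,0,0],[0,8.5,0,0]]}}

```text
clock: 14.78
position: [0.6142, -0.0218, 0.2251]
ee_rot: [-2.092, -2.342, 0.002]
force: [-6.1, -2.0, -2.2]
width: 0.148
```

```bash
python3 look.py 8
```

```text
14.775 F hol [-6.3127 -1.2633 -2.2208] [-0.3252  1.5165  0.0833] tcp hol [[0.0539 0.0027 0.2251]] 13.554873887233812
```

View pics/w8z.png

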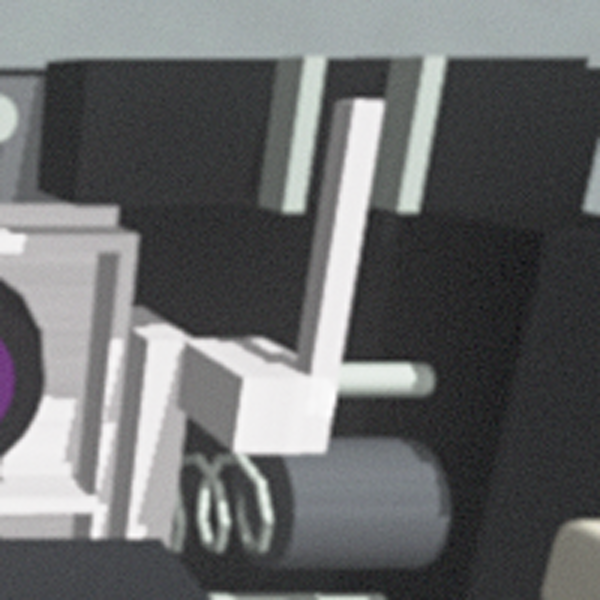

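```bash
python3 - <<'E'
from h import *
P=np.load("pose8.npz")["P"]
f=lambda pts,z: hol(cast("wrist",[(360+(x+.5)/3-.5,80+(y+.5)/3-.5) for x,y in pts],z,P))
im=cv2.imread("pics/wrist8.png"); g=cv2.cvtColor(im,cv2.COLOR_BGR2GRAY)
for r in (116,121,126): print(r,g[r,440:515].tolist())
print(f([(299,130),(319,130),(413,130),(440,130)],.056))
for z in(.057,.060,.063,.066): print(z,f([(336,130),(379,130)],z)[:,0])
E
```

```text
116 [54, 55, 54, 61, 58, 57, 60, 52, 55, 55, 84, 100, 94, 99, 100, 98, 101, 92, 123, 182, 210, 214, 211, 212, 216, 201, 147, 75, 52, 54, 67, 91, 118, 124, 114, 112, 119, 166, 225, 239, 238, 239, 238, 237, 238, 240, 241, 212, 137, 100, 99, 101, 102, 99, 101, 100, 99, 110, 160, 201, 213, 215, 212, 214, 210, 163, 92, 48, 52, 60, 56, 53, 53, 56, 60]
121 [54, 58, 54, 54, 52, 53, 53, 52, 56, 75, 92, 101, 103, 96, 99, 99, 89, 114, 171, 207, 215, 210, 212, 215, 207, 161, 85, 53, 58, 65, 88, 110, 120, 117, 114, 112, 148, 219, 239, 240, 238, 237, 236, 237, 239, 238, 214, 143, 98, 98, 98, 100, 102, 98, 101, 94, 108, 160, 202, 216, 212, 213, 212, 209, 168, 90, 53, 51, 61, 55, 56, 53, 49, 58, 55]
126 [59, 53, 53, 56, 62, 51, 54, 42, 68, 89, 102, 97, 96, 100, 100, 97, 111, 153, 197, 210, 214, 211, 214, 210, 168, 96, 57, 51, 58, 77, 102, 122, 119, 113, 111, 139, 213, 239, 240, 238, 237, 237, 237, 237, 239, 223, 153, 106, 97, 103, 98, 99, 100, 94, 96, 108, 153, 199, 214, 213, 211, 215, 216, 166, 97, 54, 57, 52, 55, 54, 61, 55, 55, 51, 53]
[[0.131  0.0741 0.056 ]
 [0.1339 0.0741 0.056 ]
 [0.1474 0.0741 0.056 ]
 [0.1513 0.0741 0.056 ]]
0.057 [0.1358 0.1419]
0.06 [0.1342 0.1402]
0.063 [0.1325 0.1384]
0.066 [0.1309 0.1367]
```

```bash
python3 - <<'E'
from h import *
P=np.load("pose8.npz")["P"]
f=lambda c,z: hol(cast("wrist",[(x,121) for x in c],z,P))[:,0]
a=f([457.7,465.5,496.8,504.5],.056); print(a, "mid",a[1:3].mean())
print("pointer bottom -x edge",f([470],.057),f([470],.058))
for z in (.060,.063,.066): print(z,f([476,487.5],z))
print(P[:3,3])
E
```

```text
[0.1302 0.1335 0.1471 0.1504] mid 0.1402891774082066
pointer bottom -x edge [0.1349] [0.1344]
0.06 [0.1358 0.1407]
0.063 [0.1342 0.1389]
0.066 [0.1325 0.1371]
[0.6068 0.056  0.2048]
```

Request:
{"fn": "move_arm", "kwargs": {"steps": [[0,1,0,0],[0,2,0,0],[0,3,0,0],[0,3.5,0,0],[0,3.5,0,0],[0,3.5,0,0],[0,3.5,0,0],[0,3.5,0,0]]}}

```text
clock: 15.82
position: [0.6174, -0.0215, 0.2251]
ee_rot: [-2.092, -2.342, 0.002]
force: [-8.2, -1.2, -2.1]
width: 0.149
```

```bash
python3 look.py 9; python3 - <<'E'
from h import *
im=arm.get_image("side")[:,:,::-1]; cv2.imwrite("pics/s9z.png",cv2.resize(im[140:270,200:410],None,fx=3.8,fy=3.8,interpolation=cv2.INTER_CUBIC))
g=cv2.cvtColor(cv2.imread("pics/wrist9.png"),cv2.COLOR_BGR2GRAY); print(g[121,430:515].tolist())
E
```

```text
15.825 F hol [-8.2642 -0.2645 -2.0767] [-0.3819  1.7612  0.079 ] tcp hol [[0.0572 0.0027 0.2251]] 13.63509611655519
[59, 54, 55, 55, 52, 59, 59, 55, 54, 59, 57, 49, 65, 93, 105, 100, 98, 99, 94, 96, 127, 177, 208, 212, 212, 213, 214, 198, 147, 78, 56, 54, 59, 55, 50, 53, 56, 64, 53, 60, 81, 113, 118, 118, 108, 111, 147, 220, 237, 238, 238, 236, 236, 238, 239, 239, 214, 140, 95, 113, 170, 208, 213, 212, 214, 214, 210, 160, 83, 55, 53, 56, 56, 55, 53, 57, 56, 53, 60, 55, 53, 56, 57, 59, 52]
```

View pics/w9z.png

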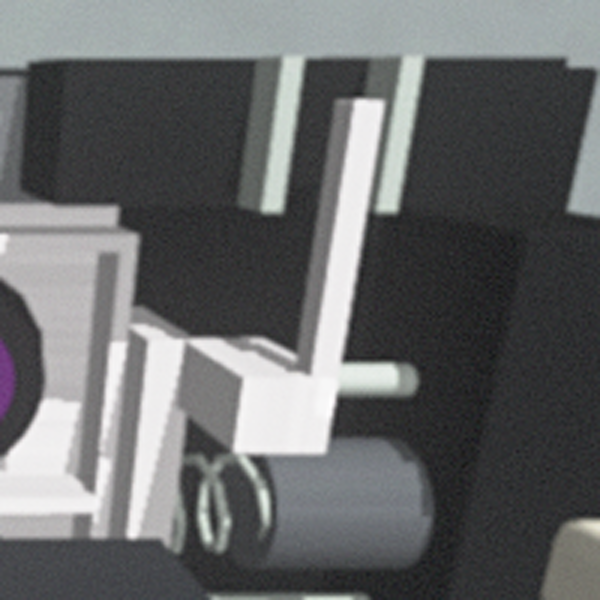

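View pics/s9z.png

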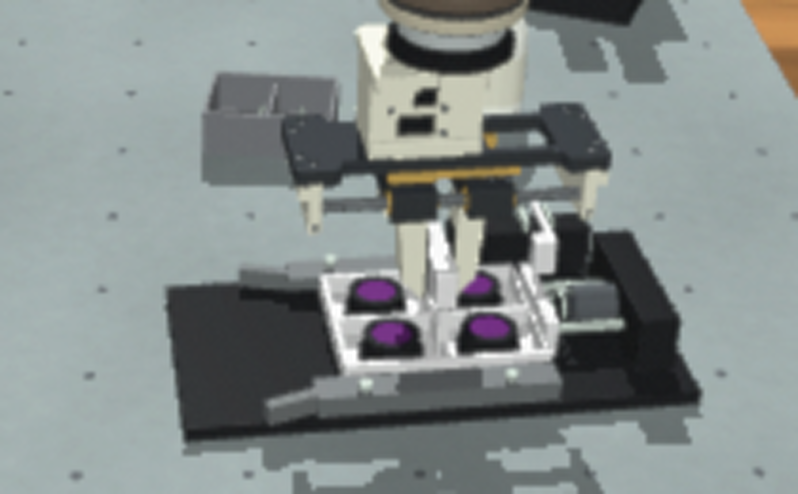

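View pics/wrist9.png

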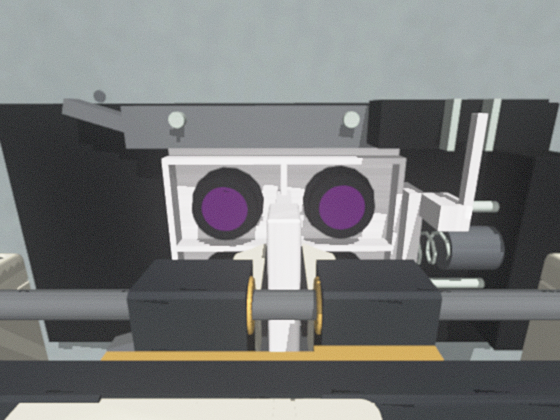

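```bash
python3 - <<'E'
from h import *
P=np.load("pose9.npz")["P"]
f=lambda c,z: hol(cast("wrist",[(x,121) for x in c],z,P))[:,0]
a=f([450.3,458.3,497.5],.056); print(a, "mid from fin1",a[1]+.007,"from fin2 far edge",a[2]-.010)
print("pointer ctr",f([470],.057)+.002,[f([476,487.2],z).mean() for z in(.062,.064)])
E
```

```text
[0.1301 0.1336 0.1505] mid from fin1 0.14059536635042444 from fin2 far edge 0.14053060778343704
pointer ctr [0.1401] [np.float64(0.14023301092540363), np.float64(0.13908971424349184)]
```

Request:
{"fn": "move_arm", "kwargs": {"steps": [[0,0,0,0],[0,0,0,0],[0,0,0,0],[0,0,0,0],[0,0,0,0],[0,0,0,0],[0,0,0,0],[0,0,0,0],[0,0,0,0],[0,0,0,0],[0,0,0,0],[0,0,0,0],[0,0,0,0],[0,0,0,0],[0,0,0,0],[0,0,0,0]]}}

```text
clock: 17.92
position: [0.6174, -0.0215, 0.2251]
ee_rot: [-2.092, -2.342, 0.002]
force: [-7.9, -1.0, -2.7]
width: 0.149
```

```bash
python3 look.py 10; python3 - <<'E'
from h import *
g=cv2.cvtColor(cv2.imread("pics/wrist10.png"),cv2.COLOR_BGR2GRAY); print(g[121,445:505].tolist())
for n in("wrist","top","side"):
  pass
im=arm.get_image("top")[:,:,::-1]; cv2.imwrite("pics/top10.png",im)
E
```

```text
17.925 F hol [-7.9256 -0.1419 -2.6699] [-0.3408  1.7763  0.0834] tcp hol [[0.0572 0.0027 0.2251]] 13.688948899752763
[95, 96, 100, 97, 96, 124, 181, 213, 212, 213, 211, 212, 199, 150, 77, 54, 56, 56, 58, 60, 53, 56, 56, 58, 60, 84, 110, 117, 116, 113, 116, 148, 221, 239, 238, 236, 237, 236, 236, 238, 237, 215, 143, 94, 111, 170, 210, 213, 214, 215, 214, 208, 161, 86, 47, 57, 50, 58, 60, 54]
```

View pics/top10.png

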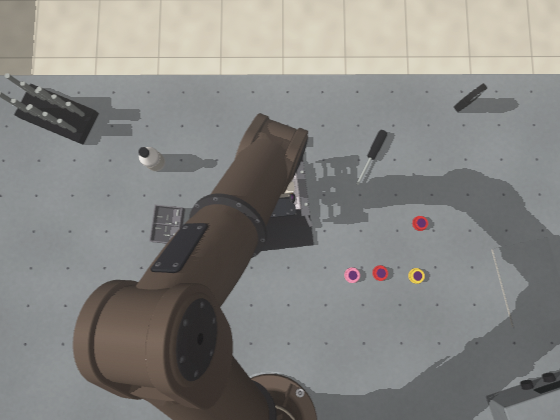

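```bash
python3 -c "
from cell import arm
print(arm.sign_off())"
```

```text
the job is handed in; nothing more can be done
None
```

I gripped the tray by its bar, carried it level to the holder and centred it using the wrist camera. I then slid it under the lips and pressed it against the spring stop. The job was handed in at about 18 s with the arm still holding the push; no verdict was reported.

**Push:** The force along the slot was about 8.3 N on arrival and 7.9 N after a 2 s hold, with the TCP unmoved. The pointer measured about 0.5 mm from midway between the fins, so the stop travel is about 19.5–20 mm.

**Tray and cells:** In the last side view, just before the hold, all four cells were in their compartments. The +y flange measured centred under its lip as it entered, and the last pictures showed nothing different.

**Bystanders:** The box, bottle and screwdriver looked unmoved in the last top view.

**Disagreements:**
- **Sideways position:** The top camera put the holder 2–3 mm sideways from where the wrist camera did. I used the wrist camera's tray-to-lip measurement, and the tray slid in without side force.
- **Vertical load:** While pushing, the vertical load on the wrist fell from about 6 N to 2–3 N. The tray is probably resting partly on the base plate or tilted slightly within the slot play. I did not measure that tilt directly.

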